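# Hang an air-gauge probe in a pump cylinder bore

## Robot

A 6-joint arm with a two-finger parallel gripper is mounted at the origin on a cart in front of the work surface, level with it; the furniture and walls round the work are solid. World frame = base frame: x ahead of the robot, y to its left, z up, the work surface at z = 0. Lengths are in m, angles in degrees, forces in N, time in s.
With the tool pointing down it reaches from about 0.325 to 0.9 m from the base axis. Payload 6.1 kg.
Tool frame: the origin (TCP) lies on the mounting face of the last link; the fingertips stand 182 mm ahead of it and the grasp point (between the pads) lies 164 mm ahead of it (robot.grip_depth is the distance from the TCP to the grasp point, in m); z points along the fingers, y is the line along which they close (so a half turn about z gives the same grasp; the last joint's range is limited). The gripper opens to 87 mm and grips with 3 to 60 N. Pads are 19 mm wide; open, the fingers measure 117 mm over their backs; the gripper's body (75 mm by 190 mm) begins 51 mm behind the grasp point.
Start: joints at [67.603, 12.628, 87.462, -0, 79.91, -7.225], TCP at [0.164, 0.603, 0.405] pointing down, gripper open.
Joint ranges: [-170.65, 170.65], [-52.31, 119.04], [5.05, 147.46], [-71.25, 251.25], [11.57, 151.72], [-153.62, 153.62]. Speed limits (degrees/s): [147.25, 147.25, 172.46, 180, 180, 180].

## Interface

Orientations are given as [roll, pitch, yaw] about the fixed x, y, z axes, in that order (R = Rz(yaw) Ry(pitch) Rx(roll)).
In Python, from bench import state, eyes, ticket, robot gives the robot as it stands.
- The arm moves only by the tool drive_tool, never from a script. Its arguments are lists of equal length, an entry for each row: "slide": the shift along the tool's x, y, z in cm, a list of three; "dr": the turn, a rotation vector about the tool's x, y, z in degrees, a list of three; "jaw": the closure, from 0 (fully open) to 1 (shut). In form: {"slide": [[x, y, z], ...], "dr": [[rx, ry, rz], ...], "jaw": [jaw, ...]}. A call has 1 to 5 rows; each row is the pose to reach, as a shift and turn from the pose commanded when the call began, along the tool's axes at that moment; what a row does not reach only later rows make up. A row lasts 1/10 s, in which the tool goes at most 50 mm and 8.59 degrees, less where a joint would pass 70% of its speed; a pose out of reach is approached as far as the arm can. A call with a gripper value outside its range is refused whole. The fingers move at their own pace and stop on an object; "newtons" is the grip in N (left out, the last holds). Time passes only in rows, so rows that repeat a pose let the fingers close. It gives the time, the measured TCP pose, the force, the opening and the grip force at its end, in the units of the state.
- state(): the state, without advancing time (a new reading comes with each control period).
- eyes.read_camera(name): name is "scene" or "side" or "wrist"; returns the picture (420x560x3 uint8, red, green, blue); there is no depth.
- eyes.get_calibration(name): a dict with "vertical_fov" (degrees; the focal length in pixels is half the picture's height over the tangent of half this angle, whatever the lens; pixels are square), "cx", "cy" (the principal point, pixels), "R" (3x3) and "t" (3): a world point X has camera coordinates R X + t; the wrist camera has in their place "tool_from_camera" (4x4, takes a point from camera to tool coordinates, whose origin is the TCP and whose axes are the flange's). Camera axes: x right, y down, z forward; pixel columns grow to the right and rows downward; lengths in m; the calibration is good to about 2 mm. A picture is of the moment at which its call begins: read the wrist's pose just before it. get_calibration takes no time and is no camera call.
- ticket.finish_job(): hands the job in; it is judged then, once.
The state is a dict: "clock": time; "q": joint angles; "dq": joint speeds; "tau": joint torques, N m; "ee_pos": TCP position; "ee_rot": TCP orientation; "ft_force": force on the tool from outside, world axes, zero at the start; "wrist_torque": the same for the moment, N m; "finger_gap": finger opening in m; "finger_force": force on a finger pad.
Only numpy, scipy, OpenCV 4.12 (cv2) and the standard library are available. Lean on these libraries where they do the work, as an engineer would, in place of code of your own. Each camera call takes 0.05 s, during which the arm holds its last target. There are 200 camera calls.

## Task

Turn the black handwheel of the gauging stand counter-clockwise, regripping as needed, until the bore of the steel pump cylinder on the carriage stands centred under the hole of the blue guide arm (red carriage line level with the white base line). Then take the red-handled probe out of its holder and lower its rod upright through the guide hole until the tip is about 20 mm down in the cylinder bore, without the probe ever touching the guide, the cylinder or the bottom of the bore. Finish while still holding the probe there, still and centred in the hole, and leave the nozzle, the weight and the tape where they lie.

Things in the scene. Friction and masses are not known exactly. Their poses are not given: they have to be found in the camera images.
- gauge_stand: Fixed grey stand; base 110 (x) by 290 (y) by 12 mm, y -115 to +175 mm. Origin on the table under the guide hole's centre. The carriage slides along its y. A dark post at x +53 to +79 mm carries the blue guide arm (44 mm wide in y, reaching x -17 mm; top 90, underside 78, screw heads 94 mm high). The handwheel's grey housing (62 x 50 mm, 42 mm high) is at y +115 mm.
- guide_hole (a point): Centre of the vertical guide hole at the top face of the blue arm, 90 mm above the table; hole 24 mm across, going through the 12 mm thick arm.
- cylinder_bore (a point): Centre of the mouth of the steel pump cylinder, fixed upright on the sliding carriage, 70 mm above the table (8 mm below the guide arm). Outside 46 mm across, bore 30 mm across, blind, 38 mm deep. When the cylinder is in place this point is right under guide_hole, 20 mm below it.
- handwheel (a joint): Angle of the handwheel in rad, growing counter-clockwise seen from above. It starts between about -3.4 and -2.5; at 0 the bore stands exactly under the guide hole. Each rad moves the carriage 16 mm along the stand's +y through a rack and pinion. Stops at -4 and +1; light friction of about 0.06 N m, it stays where it is left.
- wheel_centre (a point): On the vertical axis of the black handwheel at mid height of its rim, 71 mm above the table. The rim is a plain disc 50 mm across and 18 mm high (62 to 80 mm above the table; a hub cap reaches 82 mm): grip it across from above at any yaw. Below it a boss 26 mm across reaches 48 mm, the housing 42 mm.
- probe_holder: Fixed holder for the probe, 64 x 64 mm, 100 mm high, with a 14 mm hole upright through its 10 mm thick top plate. Origin on the table under the hole.
- probe: Loose air-gauge probe, about 120 g, 152 mm long. Origin at the lower tip, z up along the rod. Steel rod 10 mm across from 0 to 85 mm, brass collar 28 mm across to 91 mm, round red handle 20 mm across to 149 mm, dark cap to 152 mm. It starts upright in the holder, collar on the top plate, tip 15 mm above the table; draw it straight up at least 90 mm.
- probe_tip (a point): Lower end of the probe's rod, on its axis.
- probe_handle (a point): On the probe's axis at mid height of the red handle, 122 mm above the tip: the place to grip it, from above, at any yaw.
- nozzle: Loose bystander: small spare filling nozzle with a hexagon, 19 x 70 x 16 mm, lying on the table. Origin under its centre.
- weight: Loose bystander: brass-coloured calibration weight, 32 mm across, 34 mm high. Origin under its centre.
- tape: Loose bystander: roll of packing tape lying flat, 72 mm across, 18 mm high. Origin under its centre.
Not all that is in view belongs to the job. Of the things like the probe, leave any that is turquoise; of the rest the larger one is meant.

How it is judged:
By the outcome, as a careful person would: the job done as asked, in the order asked, and still so for the second after the job is handed in, while the arm keeps its last pose, push and grip.
It also fails if it takes over 72 s, if anything falls off the work surface, if the arm or the gripper's body presses on something with over 40 N, if the wrist force passes 120 N, or if a joint passes its speed limit or range.

## Working session

There is one attempt and no reset: what is moved stays moved. The work goes in short steps, Python scripts to look and compute and a tool call to move; the robot and the scene stay as the last step left them, time stands still between calls to the robot, and variables do not carry over. Pictures are saved under pics/ and viewed, at most 10 in all, crops included, and the job is handed in when it is done.

Besides the shell and the picture viewer there is one more tool, called after "Call:" as a command line: name --argument value ..., lists and objects as JSON in quotes. drive_tool: Moves the arm, as the interface text tells. Its arguments: {"type":"object","properties":{"slide":{"type":"array"},"dr":{"type":"array"},"jaw":{"type":"array"},"newtons":{"type":"number"}},"required":["slide","dr","jaw"]}

```bash
mkdir -p pics; ls
python3 - <<'E'
from bench import state, eyes, ticket, robot
import cv2,numpy as np
s=state();print(s)
for n in("scene","side","wrist"):
    im=eyes.read_camera(n);cv2.imwrite(f"pics/{n}0.png",im[:,:,::-1])
    print(n,eyes.get_calibration(n))
E
```

```text
pics
{'clock': 0.0, 'q': array([ 6.76033638e+01,  1.26768549e+01,  8.75260775e+01,  5.09287821e-04,
        7.99100598e+01, -7.22508210e+00]), 'dq': array([-0.01575868,  0.01703574, -0.00151529, -0.09363978, -0.02715139,
       -0.04216544]), 'tau': array([-4.02568403e-04, -4.94617939e+01, -3.87375927e+01,  6.96972711e-02,
        5.75392228e-02, -1.68952402e-04]), 'ee_pos': array([0.16346888, 0.60296551, 0.40361658]), 'ee_rot': array([-1.79887968e+02, -1.47079957e-02,  1.64828342e+02]), 'ft_force': array([ 0.41889985, -0.47782615, -1.23032666]), 'wrist_torque': array([0.02669946, 0.03073838, 0.03179735]), 'finger_force': 0.0, 'finger_gap': 0.08665728431562476}
scene {'vertical_fov': 53.34187114508727, 'cx': 281.97674251182684, 'cy': 204.9443467196222, 'R': array([[-0.85850297, -0.51267689,  0.01162142],
       [-0.27780879,  0.44591702, -0.85087032],
       [ 0.43103936, -0.73370323, -0.52524723]]), 't': array([0.40777795, 0.28177871, 0.59160806])}
side {'vertical_fov': 55.47928003139674, 'cx': 282.4844022165035, 'cy': 216.83077256609158, 'R': array([[ 0.76817132, -0.64014491,  0.01128335],
       [-0.55077398, -0.66970685, -0.49813728],
       [ 0.32643658,  0.3764402 , -0.86702476]]), 't': array([-0.46969163,  0.27641595,  0.80109338])}
wrist {'vertical_fov': 61.15010904863564, 'cx': 275.96175048099605, 'cy': 210.86525778055514, 'tool_from_camera': array([[-5.40314757e-04, -9.70476062e-01, -2.41196853e-01,
         6.48336062e-02],
       [ 9.99999582e-01, -3.46496563e-04, -8.45980820e-04,
         3.55322071e-04],
       [ 7.37430254e-04, -2.41197209e-01,  9.70475843e-01,
         2.07834678e-02],
       [ 0.00000000e+00,  0.00000000e+00,  0.00000000e+00,
         1.00000000e+00]])}
```

View pics/scene0.png

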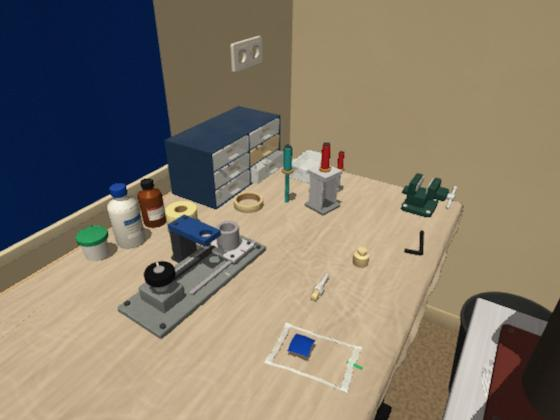

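View pics/side0.png

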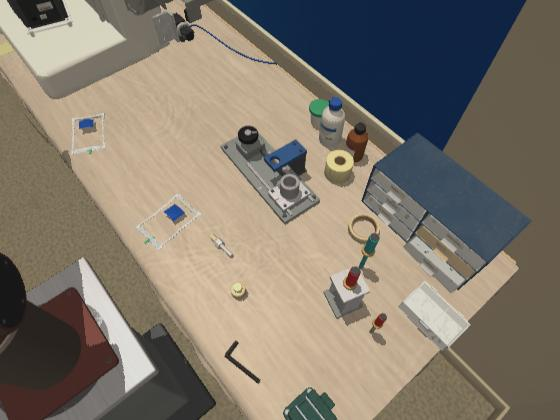

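View pics/wrist0.png

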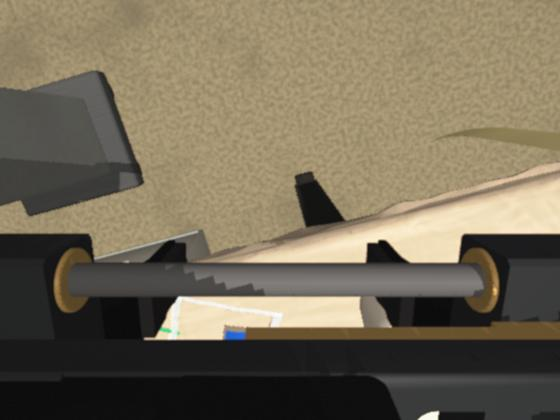

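Candidates for the probe:
- Red in the grey holder: scene (326,157), side (352,278).
- Turquoise: scene (288,158), side (371,245). Excluded by colour.
- Smaller red: scene (340,160), side (380,320).

I choose the large red one in the grey holder. The handwheel is at scene (160,272) and side (248,134). I'll check both in one close mosaic.

Run:
```python
import cv2,numpy as np
S=cv2.imread("pics/scene0.png");D=cv2.imread("pics/side0.png")
def c(I,x,y):
    p=cv2.resize(I[y:y+100,x:x+133],(400,300),interpolation=cv2.INTER_CUBIC)
    for k in range(0,133,20): cv2.line(p,(k*3,0),(k*3,5),(0,0,255),1); 
    for k in range(0,100,20): cv2.line(p,(0,k*3),(5,k*3),(0,0,255),1)
    return p
cv2.imwrite("pics/m1.png",np.vstack([np.hstack([c(S,135,210),c(S,270,130)]),np.hstack([c(D,215,120),c(D,290,240)])]))
```

```text
(no output)
```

View pics/m1.png

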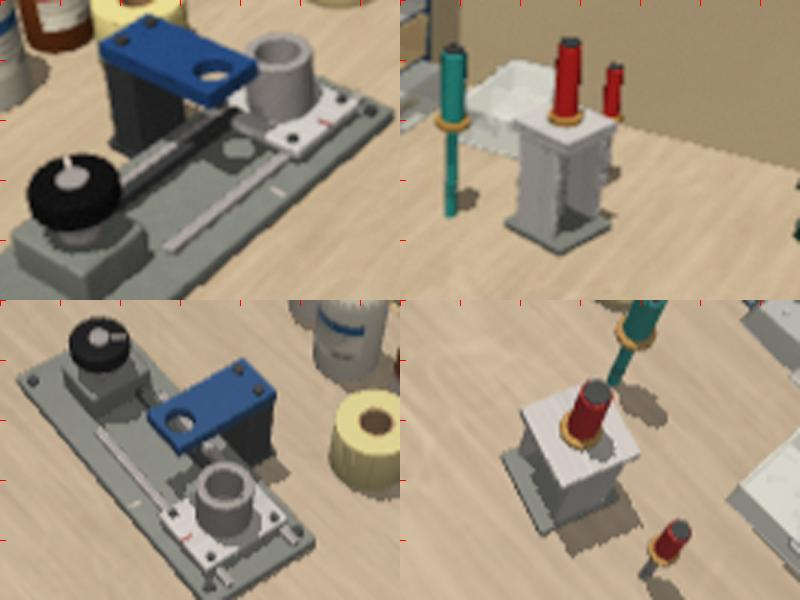

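The crop confirms the choice: the large red probe sits in the grey holder, with its cap at scene (326.7,143.7) and side (355.7,270). The bore is at scene (228.7,226.7), beyond the guide hole at scene (205.3,233.7). The smaller red and the turquoise probes are separate.

```bash
cat > h.py <<'E'
import numpy as np,cv2
from scipy.optimize import least_squares
from scipy.spatial.transform import Rotation as Ro
from bench import state, eyes, ticket, robot
C={n:eyes.get_calibration(n) for n in("scene","side","wrist")}
def proj(n,X,c=None):
    c=C[n];f=210/np.tan(np.radians(c["vertical_fov"]/2))
    p=np.atleast_2d(X)@c["R"].T+c["t"];return np.c_[c["cx"]+f*p[:,0]/p[:,2],c["cy"]+f*p[:,1]/p[:,2]]
def onz(n,uv,z):
    c=C[n];f=210/np.tan(np.radians(c["vertical_fov"]/2))
    d=c["R"].T@np.array([(uv[0]-c["cx"])/f,(uv[1]-c["cy"])/f,1]);o=-c["R"].T@c["t"]
    return o+d*(z-o[2])/d[2]
def tri(a,b):
    r=least_squares(lambda X:np.r_[(proj("scene",X)-a).ravel(),(proj("side",X)-b).ravel()],[.3,.6,.1]);return r.x,np.sqrt(2*r.cost)
def need(x,y,z,yaw):
    "shift (cm, tool axes) and turn to bring grasp point to x,y,z, tool straight down at yaw"
    s=state();R=Ro.from_euler("xyz",s["ee_rot"],degrees=True);T=Ro.from_euler("xyz",[180,0,yaw],degrees=True)
    p=np.array([x,y,z+robot.grip_depth]);print("slide",R.inv().apply(p-s["ee_pos"])*100,"dr",(R.inv()*T).as_rotvec(degrees=True),"t",s["clock"])
E
python3 - <<'E'
from h import *
P=dict(hole=((205.3,233.7),(275,160.7),.09),bore=((228.7,226.7),(290,181.7),.07),hub=((159.3,269.3),(248,132.3),.082),
cap=((326.7,143.7),(355.7,270),.167),collar=((325.3,169.3),(351,283.3),.103))
for k,(a,b,z) in P.items():
    x,e=tri(a,b);print(k,x.round(4),"rms",e.round(2),onz("scene",a,z).round(4)[:2],onz("side",b,z).round(4)[:2])
E
```

```text
hole [0.6202 0.0389 0.0851] rms 0.53 [0.6163 0.0437] [0.6167 0.0354]
bore [ 0.6141 -0.0221  0.0685] rms 0.66 [ 0.6116 -0.0201] [ 0.6147 -0.0223]
hub [0.6263 0.1534 0.079 ] rms 0.02 [0.6234 0.1557] [0.6248 0.1511]
cap [ 0.5352 -0.2947  0.1661] rms 0.3 [ 0.5337 -0.2924] [ 0.5352 -0.2948]
collar [ 0.5356 -0.2967  0.1005] rms 0.7 [ 0.532  -0.2914] [ 0.5356 -0.2969]
```

Run:
```python
from h import *
print(tri((118,188),(335,103)), tri((93,236),(318,106)))
need(.50,.09,.236,4)
```

```text
(array([0.82471972, 0.05631683, 0.13038664]), np.float64(0.877570901829223)) (array([0.83999703, 0.12680548, 0.05169356]), np.float64(1.162689929476088))
slide [-45.90488678 -40.70426231   0.49039762] dr [-3.74479426e-02  1.18704259e-01  1.60824470e+02] t 0.15
```

Call:
drive_tool --slide '[[-46,-40.7,0.5],[-46,-40.7,0.5],[-46,-40.7,0.5],[-46,-40.7,0.5],[-46,-40.7,0.5]]' --dr '[[0,0,161],[0,0,161],[0,0,161],[0,0,161],[0,0,161]]' --jaw '[0,0,0,0,0]'

```text
clock: 0.65
ee_pos: [0.3014, 0.3926, 0.4024]
ee_rot: [-180.0, 0.0, 121.5]
ft_force: [0.4, -0.0, 0.0]
finger_gap: 0.0869
finger_force: 0.0
```

```bash
python3 -c "
from h import *
need(.50,.09,.236,4);print(state()['q'],state()['ee_pos'],state()['ee_rot'])"
```

```text
slide [-36.17480009   1.10217137   0.29766864] dr [3.91680116e-03 1.47927170e-02 1.17536083e+02] t 0.65
[ 4.33478190e+01 -5.34614677e+00  1.06572557e+02 -7.31959259e-03
  7.87841349e+01  1.18131599e+01] [0.30139919 0.39255767 0.40242039] [-1.79991148e+02  9.18623325e-03  1.21536084e+02]
```

Call:
drive_tool --slide '[[-36.2,1.1,0.3],[-36.2,1.1,0.3],[-36.2,1.1,0.3],[-36.2,1.1,0.3],[-36.2,1.1,0.3]]' --dr '[[0,0,117.5],[0,0,117.5],[0,0,117.5],[0,0,117.5],[0,0,117.5]]' --jaw '[0,0,0,0,0]'

```text
clock: 1.15
ee_pos: [0.4398, 0.1842, 0.4006]
ee_rot: [180.0, -0.0, 78.5]
ft_force: [1.5, 0.5, 0.3]
finger_gap: 0.0869
finger_force: 0.0
```

```bash
python3 -c "
from h import *
need(.50,.09,.236,4);print(state()['q'],state()['ee_pos'],state()['ee_rot'])"
```

```text
slide [-8.03256815  7.77115421  0.11487007] dr [ 4.62417708e-03 -2.27196248e-02  7.45304795e+01] t 1.15
[ 1.32315872e+01 -7.94617624e+00  1.09130431e+02  6.26037137e-03
  7.87950520e+01  2.46998913e+01] [0.43981242 0.18417409 0.40064663] [ 1.79983767e+02 -1.42264194e-02  7.85304825e+01]
```

Call:
drive_tool --slide '[[-8,7.8,0.1],[-8,7.8,0.1],[-8,7.8,0.1],[-8,7.8,0.1],[-8,7.8,0.1]]' --dr '[[0,0,74.5],[0,0,74.5],[0,0,74.5],[0,0,74.5],[0,0,74.5]]' --jaw '[0,0,0,0,0]'

```text
clock: 1.65
ee_pos: [0.5006, 0.0916, 0.3991]
ee_rot: [-180.0, 0.0, 35.4]
ft_force: [0.4, -0.3, -0.6]
finger_gap: 0.0872
finger_force: 0.0
```

Call:
drive_tool --slide '[[0,0,0],[0,0,0],[0,0,0],[0,0,0],[0,0,0]]' --dr '[[0,0,31.5],[0,0,31.5],[0,0,31.5],[0,0,31.5],[0,0,31.5]]' --jaw '[0,0,0,0,0]'

```text
clock: 2.15
ee_pos: [0.5002, 0.0925, 0.3993]
ee_rot: [-180.0, 0.0, 4.4]
ft_force: [0.0, 0.5, -0.7]
finger_gap: 0.0867
finger_force: 0.0
```

```bash
python3 -c "
from h import *
s=state();need(.50,.09,.236,4);im=eyes.read_camera('wrist');print(s['q'],s['ee_pos'],s['ee_rot'])
np.savez('w1.npz',im=im,p=s['ee_pos'],r=s['ee_rot'])
cv2.imwrite('pics/w1.png',cv2.resize(im[:,:,::-1],(800,600),interpolation=cv2.INTER_CUBIC))"
```

```text
slide [-0.04279519  0.25159226 -0.01758487] dr [-0.00110549  0.03361294  0.36522556] t 2.15
[ 1.59303369e+00 -3.20597901e+00  1.04894210e+02 -4.23038269e-04
  7.83453974e+01  8.72278937e+01] [0.50023511 0.09254119 0.39932395] [-1.79998787e+02  3.36091842e-02  4.36522593e+00]
```

View pics/w1.png

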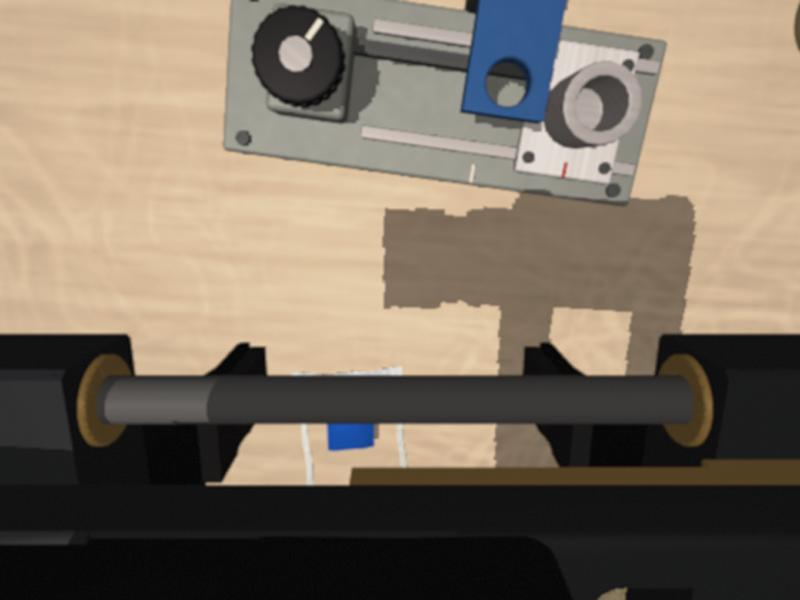

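The view shows, in 560-wide pixels: handwheel hub (207,37), guide hole (356,58), bore (421,72), white base line (330,122) and red line (395,119).

```bash
cat >> h.py <<'E'
def won(uv,z,p,r):
    c=C["wrist"];f=210/np.tan(np.radians(c["vertical_fov"]/2));T=c["tool_from_camera"]
    d=T[:3,:3]@np.array([(uv[0]-c["cx"])/f,(uv[1]-c["cy"])/f,1]);R=Ro.from_euler("xyz",r,degrees=True)
    o=p+R.apply(T[:3,3]);d=R.apply(d);return (o+d*(z-o[2])/d[2])[:2]
E
python3 - <<'E'
from h import *
w=np.load("w1.npz")
f=lambda u,v,z:won((u*.7,v*.7),z,w["p"],w["r"])
P=dict(hole=(508,83,.09),hub=(296,53,.082),bore=(602,103,.07),cNL=(225,150,.012),cNR=(628,203,.012),cFR=(666,40,.012),white=(472,174,.012),red=(565,170,.02))
X={k:f(*v) for k,v in P.items()}
for k in X:print(k,X[k].round(4))
n=lambda a,b:(np.linalg.norm(X[a]-X[b]).round(4),np.degrees(np.arctan2(*(X[a]-X[b])[::-1])).round(1))
print(n("cNL","cNR"),n("cFR","cNR"),n("hub","hole"),n("hole","bore"),n("white","red"))
a=np.radians(n("cNL","cNR")[1]-90);R=np.array([[np.cos(a),-np.sin(a)],[np.sin(a),np.cos(a)]])
for k in X:print(k,((X[k]-X["hole"])@R*1000).round(1))
E
```

```text
hole [0.6177 0.041 ]
hub [0.6254 0.1548]
bore [ 0.6148 -0.0178]
cNL [0.574  0.2155]
cNR [ 0.5594 -0.0695]
cFR [ 0.6659 -0.0749]
white [0.5709 0.0432]
red [ 0.5782 -0.0188]
(np.float64(0.2854), np.float64(87.1)) (np.float64(0.1066), np.float64(-2.9)) (np.float64(0.1141), np.float64(86.1)) (np.float64(0.0589), np.float64(87.2)) (np.float64(0.0624), np.float64(96.8))
hole [0. 0.]
hub [  1.9 114. ]
bore [  0.1 -58.9]
cNL [-52.5 172. ]
cNR [ -52.6 -113.4]
cFR [  54.  -113.3]
white [-46.8  -0.2]
red [-36.4 -61.7]
```

```bash
python3 -c "
from h import *
need(.6247,.1552,.071,4)"
```

```text
slide [12.91079671 -5.2573167  16.48081437] dr [-0.00158637  0.03008029  0.54621111] t 2.2
```

Call:
drive_tool --slide '[[4.5,-2,1],[9,-4,2],[12.9,-5.3,4],[12.9,-5.3,8],[12.9,-5.3,11]]' --dr '[[0,0,0],[0,0,0],[0,0,0],[0,0,0],[0,0,0]]' --jaw '[0,0,0,0,0]'

```text
clock: 2.7
ee_pos: [0.6253, 0.1559, 0.2868]
ee_rot: [180.0, 0.1, 4.6]
ft_force: [-1.2, 0.1, -1.0]
finger_gap: 0.0872
finger_force: 0.0
```

```bash
python3 -c "
from h import *
need(.6247,.1552,.071,4);print(state()['q'])"
```

```text
slide [-0.05419087  0.06298125  5.22796737] dr [0.00579348 0.11057402 0.63519776] t 2.7
[ 6.99288860e+00  2.11679900e+01  9.01219895e+01 -6.71397105e-04
  6.88207439e+01  9.23579338e+01]
```

Call:
drive_tool --slide '[[0,0.05,2.5],[0,0.05,5],[0,0.05,5.2],[0,0.05,5.2],[0,0.05,5.2]]' --dr '[[0,0,0],[0,0,0],[0,0,0],[0,0,0],[0,0,0]]' --jaw '[0,0,0,0.5,0.5]' --newtons 20

```text
clock: 3.2
ee_pos: [0.6257, 0.1549, 0.2394]
ee_rot: [-180.0, -0.1, 4.5]
ft_force: [0.5, 0.2, 0.2]
finger_gap: 0.0779
finger_force: 0.0
```

Call:
drive_tool --slide '[[0,0,0],[0,0,0],[0,0,0],[0,0,0]]' --dr '[[0,0,0],[0,0,0],[0,0,0],[0,0,0]]' --jaw '[0.7,0.7,0.7,0.7]'

```text
clock: 3.6
ee_pos: [0.6251, 0.1554, 0.2384]
ee_rot: [-179.9, -0.1, 4.4]
ft_force: [-0.3, 2.3, 2.7]
finger_gap: 0.0494
finger_force: 20.0
```

Call:
drive_tool --slide '[[0,0,0],[0,0,0],[0,0,0],[0,0,0],[0,0,0]]' --dr '[[0,0,-7],[0,0,-14],[0,0,-21],[0,0,-28],[0,0,-35]]' --jaw '[0.7,0.7,0.7,0.7,0.7]'

```text
clock: 4.1
ee_pos: [0.625, 0.1556, 0.2384]
ee_rot: [-180.0, -0.1, 39.7]
ft_force: [-1.3, 2.9, 2.4]
finger_gap: 0.0497
finger_force: 20.0
```

Call:
drive_tool --slide '[[0,0,0],[0,0,0],[0,0,0],[0,0,0],[0,0,0]]' --dr '[[0,0,-7],[0,0,-14],[0,0,-21],[0,0,-28],[0,0,-35]]' --jaw '[0.7,0.7,0.7,0.7,0.7]'

```text
clock: 4.6
ee_pos: [0.6249, 0.1557, 0.2384]
ee_rot: [-180.0, -0.1, 74.7]
ft_force: [-1.9, 3.4, 2.9]
finger_gap: 0.0494
finger_force: 20.0
```

Call:
drive_tool --slide '[[0,0,0],[0,0,0],[0,0,0],[0,0,0],[0,0,0]]' --dr '[[0,0,-7],[0,0,-14],[0,0,-21],[0,0,-28],[0,0,-35]]' --jaw '[0.7,0.7,0.7,0.7,0.7]'

```text
clock: 5.1
ee_pos: [0.6248, 0.1557, 0.2384]
ee_rot: [180.0, -0.1, 109.7]
ft_force: [-2.3, 4.1, 4.6]
finger_gap: 0.0491
finger_force: 20.0
```

Call:
drive_tool --slide '[[0,0,0],[0,0,0],[0,0,0],[0,0,0],[0,0,0]]' --dr '[[0,0,-7],[0,0,-14],[0,0,-21],[0,0,-28],[0,0,-35]]' --jaw '[0.7,0.7,0.7,0.7,0.7]'

```text
clock: 5.6
ee_pos: [0.6246, 0.1556, 0.2384]
ee_rot: [180.0, -0.1, 144.7]
ft_force: [-3.0, 3.1, 4.4]
finger_gap: 0.0495
finger_force: 20.0
```

```bash
cat >> h.py <<'E'
def duo(name,a=(150,205),b=(225,125),w=133,h=150):
    S=eyes.read_camera("scene");D=eyes.read_camera("side");np.savez(name,S=S,D=D)
    c=lambda I,x,y:cv2.resize(I[y:y+h,x:x+w,::-1],(w*3,h*3),interpolation=cv2.INTER_CUBIC)
    cv2.imwrite(f"pics/{name}.png",np.hstack([c(S,*a),c(D,*b)]))
E
python3 -c "
from h import *
duo('d1')"
```

```text
(no output)
```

View pics/d1.png

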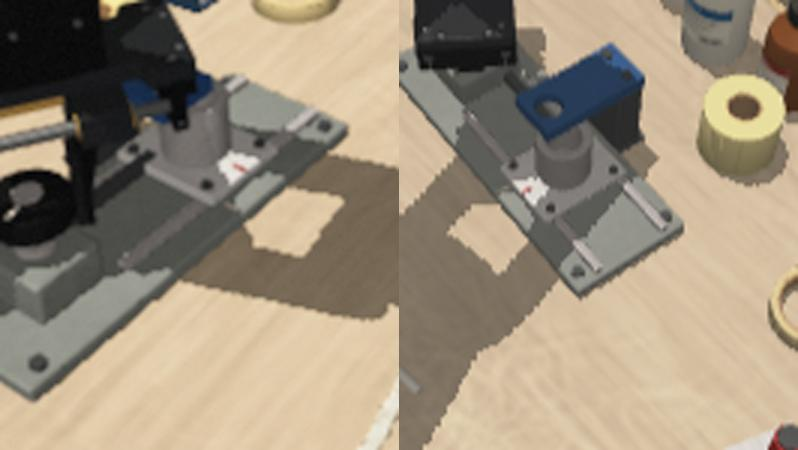

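The red line is now at side (268,188), up from (277,199). The carriage is moving toward the guide but has some way to go.

Run:
```python
from h import *
d=np.array([.0506,.9987])
for z in(.016,.02,.024):
    r0,r1,w=[onz("side",p,zz)[:2]@d for p,zz in(((277,199.3),z),((268.3,188),z),((259.7,187.7),.012))]
    print(z,r0,r1,w)
    S=[onz("scene",p,z)[:2]@d for p in((135+108,210+41),(150+79.5,205+56))];print(S, onz("scene",(135+92.5,210+63),.012)[:2]@d)
```

```text
0.016 0.01533710741230403 0.05472676764573326 0.0703937923568248
[np.float64(0.003009791223017294), np.float64(0.04327005380511607)] 0.0695726613249022
0.02 0.013296192922092956 0.0524940734566171 0.0703937923568248
[np.float64(0.006955454218814517), np.float64(0.04691172734479399)] 0.0695726613249022
0.024 0.011255278431881939 0.05026137926750096 0.0703937923568248
[np.float64(0.01090111721461174), np.float64(0.050553400884471855)] 0.0695726613249022
```

Call:
drive_tool --slide '[[0,0,0],[0,0,0],[0,0,0],[0,0,0],[0,0,0]]' --dr '[[0,0,-7],[0,0,-14],[0,0,-21],[0,0,-28],[0,0,-35]]' --jaw '[0.7,0.7,0.7,0.7,0.7]'

```text
clock: 6.2
ee_pos: [0.6246, 0.1555, 0.2384]
ee_rot: [180.0, -0.1, 179.6]
ft_force: [-4.7, 2.3, 5.1]
finger_gap: 0.0493
finger_force: 20.0
```

Call:
drive_tool --slide '[[0,0,0],[0,0,0],[0,0,0],[0,0,0],[0,0,0]]' --dr '[[0,0,-7],[0,0,-14],[0,0,-21],[0,0,-28],[0,0,-32]]' --jaw '[0.7,0.7,0.7,0.7,0.7]'

```text
clock: 6.7
ee_pos: [0.6246, 0.1553, 0.2384]
ee_rot: [179.9, -0.0, -148.4]
ft_force: [-3.9, 2.9, 6.1]
finger_gap: 0.0494
finger_force: 20.0
```

```bash
python3 -c "
from h import *
print(state()['q']);duo('d2')
s=state();im=eyes.read_camera('wrist')
a=cv2.imread('pics/d2.png')
b=cv2.resize(im[:,:,::-1],(200,150));c=np.full((600,798,3),0,np.uint8);c[:450]=a;c[450:,:200]=b
D=np.load('d2.npz')['D'][170:200,240:290,::-1];c[450:,210:460]=cv2.resize(D,(250,150),interpolation=cv2.INTER_CUBIC)
S=np.load('d2.npz')['S'][240:280,200:260,::-1];c[450:,470:695]=cv2.resize(S,(225,150),interpolation=cv2.INTER_CUBIC)
cv2.imwrite('pics/d2.png',c)"
```

```text
[ 6.94070931e+00  2.43485629e+01  9.16596382e+01  3.77989932e-02
  6.40378986e+01 -1.14635789e+02]
```

View pics/d2.png

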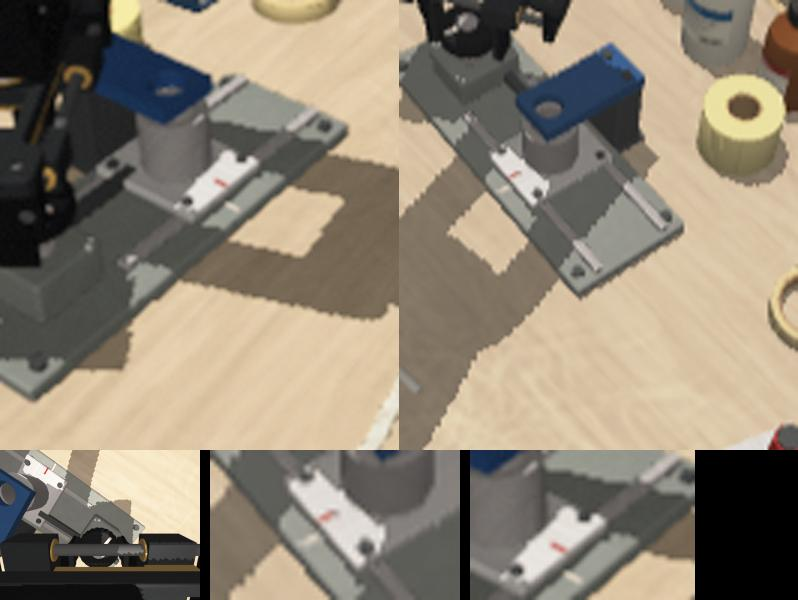

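Red and white lines are nearly level: side (264,183.3) against (262.7,193), scene (223.7,266) against (227.7,274.3). I'll compute the residual from those and look closely with the wrist camera.

Run:
```python
from h import *
d=np.array([.0506,.9987])
for z in(.022,.024,.026):
    print(z,onz("side",(264,183.3),z)[:2]@d-onz("side",(262.7,193),.012)[:2]@d,onz("scene",(223.7,266),z)[:2]@d-onz("scene",(227.7,274.3),.012)[:2]@d)
s=state();im=eyes.read_camera('wrist');np.savez('w2.npz',im=im,p=s['ee_pos'],r=s['ee_rot'])
cv2.imwrite('pics/w2.png',cv2.resize(im[0:200,0:266,::-1],(798,600),interpolation=cv2.INTER_CUBIC))
```

```text
0.022 0.015885347217853035 -0.005584048252159524
0.024 0.014725714668537906 -0.003831632280215505
0.026 0.013566082119222778 -0.0020792163082715837
```

View pics/w2.png

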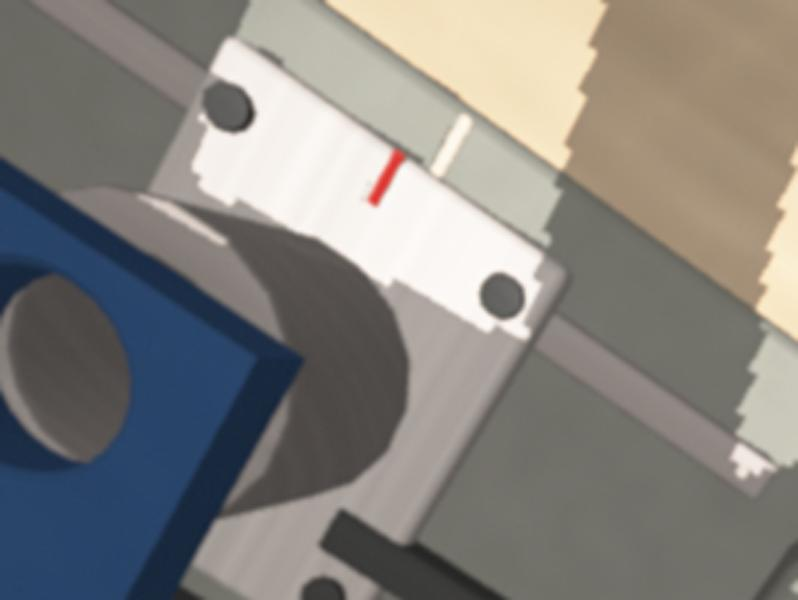

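Run:
```python
from h import *
d=np.array([.0506,.9987]);w=np.load("w2.npz")
red,e=tri((223.7,266),(264,183.3));wh,e2=tri((227.7,274.3),(262.7,193));print(red,e,wh,e2,(red-wh)[:2]@d)
print(tri((243,251),(277,199.3)),tri((227.5,273),(259.7,187.7)),tri((229.5,261),(268.3,188)))
print(proj("side",[.5709,.0432,.012]),proj("scene",[.5709,.0432,.012]))
f=lambda u,v,z:won((u/3,v/3),z,w["p"],w["r"])
W=[f(467,118,.012),f(437,174,.012)];print(W,[x@d for x in W])
for z in(.012,.016,.02,.024,.028):
    A=[f(403,153,z),f(373,204,z)];print(z,np.round(A,4).tolist(),[x@d for x in A], f(228,106,z),f(502,296,z))
```

```text
[0.58315473 0.03835449 0.02340946] 0.38693542666525876 [ 5.76676069e-01  3.27727162e-02 -4.99202733e-04] 1.8505878891549639 0.005902340529106063
(array([ 0.57812832, -0.01837733,  0.02408621]), np.float64(0.3461179880171905)) (array([0.57204101, 0.0412378 , 0.01263335]), np.float64(0.09797871257380085)) (array([0.58258629, 0.02066691, 0.02360645]), np.float64(0.3654032412173309))
[[258.90205355 187.51241166]] [[227.42420927 274.07282054]]
[array([0.56574636, 0.04434484]), array([0.57684315, 0.04391077])] [np.float64(0.07291395882625833), np.float64(0.07304194906830018)]
0.012 [[0.5769, 0.0372], [0.5874, 0.0363]] [np.float64(0.06630350261740117), np.float64(0.06594939521370606)] [0.58598895 0.00731028] [0.5894567  0.06345254]
0.016 [[0.5767, 0.0388], [0.587, 0.0379]] [np.float64(0.06793644273729595), np.float64(0.06758922376388868)] [0.58566586 0.00953343] [0.58906615 0.06458356]
0.02 [[0.5766, 0.0404], [0.5867, 0.0396]] [np.float64(0.06956938285719075), np.float64(0.06922905231407134)] [0.58534276 0.01175659] [0.5886756  0.06571459]
0.024 [[0.5764, 0.0421], [0.5863, 0.0413]] [np.float64(0.07120232297708554), np.float64(0.07086888086425398)] [0.58501967 0.01397974] [0.58828505 0.06684561]
0.028 [[0.5763, 0.0437], [0.586, 0.0429]] [np.float64(0.07283526309698032), np.float64(0.07250870941443663)] [0.58469658 0.0162029 ] [0.5878945  0.06797663]
```

Call:
drive_tool --slide '[[0,0,0],[0,0,0],[0,0,0]]' --dr '[[0,0,-4],[0,0,-7],[0,0,-7]]' --jaw '[0.7,0.7,0.7]'

```text
clock: 7.2
ee_pos: [0.6247, 0.1553, 0.2384]
ee_rot: [180.0, -0.0, -141.6]
ft_force: [-5.1, 2.5, 6.2]
finger_gap: 0.0495
finger_force: 20.0
```

```bash
cat > meas.py <<'E'
from h import *
d=np.array([.0506,.9987])
s=state();im=eyes.read_camera('wrist');p,r=s['ee_pos'],s['ee_rot']
np.savez('w3.npz',im=im,p=p,r=r)
I=im.astype(int);m=(I[...,0]>150)&(I[...,1]<100)&(I[...,2]<100);m[230:]=0
n,L,st,ce=cv2.connectedComponentsWithStats(m.astype(np.uint8));k=1+np.argmax(st[1:,4]);print(st[k],ce[k])
R=won(ce[k],.0237,p,r);print("red",R,R@d)
# white line: project the expected spot +-12mm along stand y on the base and find brightness peak
def wpx(X):
    c=C["wrist"];f=210/np.tan(np.radians(c["vertical_fov"]/2));T=c["tool_from_camera"]
    t=Ro.from_euler("xyz",r,degrees=True).inv().apply(np.atleast_2d(X)-p);q=(t-T[:3,3])@T[:3,:3];return np.c_[c["cx"]+f*q[:,0]/q[:,2],c["cy"]+f*q[:,1]/q[:,2]]
ys=np.arange(-.012,.012,.0005);b=0
for e in(-.003,-.001,.001,.003):
    X=np.array([.5713+e,.0441,.012])+ys[:,None]*np.r_[d,0]
    u=wpx(X).astype(np.float32);b=b+cv2.remap(im[...,2],u[:,:1],u[:,1:],cv2.INTER_LINEAR).ravel().astype(float)
print((b/4).round().astype(int));w=np.clip(b/4-np.median(b/4)-8,0,None);print("white",np.array([.5713,.0441])@d+(w*ys).sum()/w.sum())
E
python3 meas.py
```

```text
[149  35  13  17  50] [155.42  42.92]
red [0.58101381 0.04305939] 0.07240270696881601
[179 179 179 179 179 179 178 179 179 179 178 179 179 179 180 180 180 180
 179 171 174 204 232 238 234 216 188 180 180 181 182 182 182 182 182 182
 182 182 181 181 181 181 180 180 180 181 181 182]
white 0.07252099794520549
```

Call:
drive_tool --slide '[[0,0,0],[0,0,0],[0,0,0],[0,0,-4],[0,0,-9]]' --dr '[[0,0,0],[0,0,0],[0,0,0],[0,0,0],[0,0,0]]' --jaw '[0,0,0,0,0]'

```text
clock: 7.75
ee_pos: [0.6237, 0.1544, 0.3247]
ee_rot: [179.8, -0.4, -141.6]
ft_force: [1.6, -0.7, -0.4]
finger_gap: 0.0811
finger_force: 0.0
```

```bash
python3 meas.py
python3 - <<'E'
from h import *
print(tri((287.5,147),(372,236)),tri((341,153),(381,317)))
print(state()['q'],state()['ee_pos']);need(.56,.04,.26,-141)
need(.5355,-.295,.26,-120)
E
```

```text
(array([ 0.61752127, -0.26155482,  0.15010701]), np.float64(0.4356446880470375)) (array([ 0.53035677, -0.37979183,  0.11004736]), np.float64(0.8387404697478986))
[ 6.89759687e+00  1.82001322e+01  8.81053371e+01 -1.56986158e-02
  7.31229585e+01 -1.21480995e+02] [0.62704302 0.1549845  0.33759046]
slide [12.32269169 -4.89745082 -8.66791562] dr [-0.31391227  0.47789474 -0.61692055] t 7.8
slide [ 35.04365094 -29.63623417  -8.72367037] dr [ -0.39810021   0.41514222 -21.61674542] t 7.8Traceback (most recent call last):
  File "meas.py", line 6, in <module>
    n,L,st,ce=cv2.connectedComponentsWithStats(m.astype(np.uint8));k=1+np.argmax(st[1:,4]);print(st[k],ce[k])
                                                                       ~~~~~~~~~^^^^^^^^^^
    return _wrapfunc(a, 'argmax', axis=axis, out=out, **kwds)
    return bound(*args, **kwds)
ValueError: attempt to get argmax of an empty sequence
```

Run:
```python
from h import *
need(.688,.0,.25,150)
```

```text
slide [  4.78161869 -15.97491738  -7.544549  ] dr [1.27208579e-02 6.07037666e-01 6.83824784e+01] t 7.8
```

Call:
drive_tool --slide '[[0,0,-4],[2.4,-6,-7.5],[4.8,-10,-7.5],[4.8,-14,-7.5],[4.8,-16,-7.5]]' --dr '[[0,0,8],[0,0,16],[0,0,24],[0,0,32],[0,0,40]]' --jaw '[0,0,0,0,0]'

```text
clock: 8.3
ee_pos: [0.6878, -0.0043, 0.4039]
ee_rot: [-179.9, 0.2, 177.9]
ft_force: [0.2, 0.6, -0.3]
finger_gap: 0.0871
finger_force: 0.0
```

Call:
drive_tool --slide '[[0,0,0],[0,0,0],[0,0,0],[0,0,0],[0,0,0]]' --dr '[[0,0,8],[0,0,16],[0,0,24],[0,0,28],[0,0,28]]' --jaw '[0,0,0,0,0]'

```text
clock: 8.8
ee_pos: [0.6869, -0.0006, 0.4023]
ee_rot: [-180.0, 0.0, 150.3]
ft_force: [-0.4, 0.2, 0.4]
finger_gap: 0.0868
finger_force: 0.0
```

Run:
```python
from h import *
s=state();im=eyes.read_camera('wrist');p,r=s['ee_pos'],s['ee_rot'];print(s['q'],p,r)
np.savez('w4.npz',im=im,p=p,r=r)
def wpx(X):
    c=C["wrist"];f=210/np.tan(np.radians(c["vertical_fov"]/2));T=c["tool_from_camera"]
    t=Ro.from_euler("xyz",r,degrees=True).inv().apply(np.atleast_2d(X)-p);q=(t-T[:3,3])@T[:3,:3];return np.c_[c["cx"]+f*q[:,0]/q[:,2],c["cy"]+f*q[:,1]/q[:,2]]
print(wpx([[.6177,.041,.09],[.6177,.041,.07],[.5713,.0441,.012]]))
x,y=wpx([.6177,.041,.09])[0].astype(int)-[100,75];x=np.clip(x,0,360);y=np.clip(y,0,270);print(x,y)
cv2.imwrite('pics/w4.png',cv2.resize(im[y:y+150,x:x+200,::-1],(800,600),interpolation=cv2.INTER_CUBIC))
```

```text
[-6.62315524e+00  2.11128225e+01  7.73319174e+01 -8.99544379e-03
  8.15502343e+01 -6.69644650e+01] [ 6.86850239e-01 -6.49597883e-04  4.02343892e-01] [-1.79993778e+02  8.10672329e-03  1.50342632e+02]
[[278.13124234 101.71847459]
 [278.004759   103.06383562]
 [256.84799044  61.19309273]]
178 26
```

View pics/w4.png

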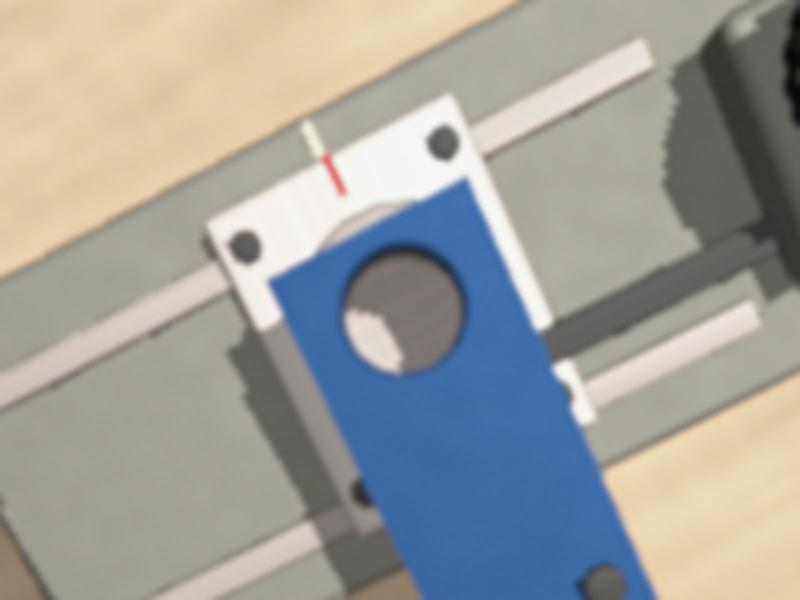

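Red and white are collinear at (332,157) in the crop, and the hole is centred at wrist pixel (279,103.5). The carriage is in place, so next is the probe.

Run:
```python
from h import *
w=np.load('w4.npz');print("hole",won((279,103.5),.09,w['p'],w['r']))
for n,u in(("side",(365,207)),("side",(470,285)),("scene",(213,199)),("scene",(283,165))):print(n,onz(n,u,0))
need(.596,-.330,.25,150)
```

```text
hole [0.61920401 0.04092935]
side [ 0.74157203 -0.1610156   0.        ]
side [ 0.77626096 -0.45116898  0.        ]
scene [ 0.78434747 -0.17704195  0.        ]
scene [ 0.73332263 -0.43846484  0.        ]
slide [ -8.33078996 -33.14307737  -1.10511732] dr [-0.00670298  0.00516781  0.47912774] t 8.85
```

Call:
drive_tool --slide '[[1.3,-4.5,-1],[2.5,-9,-1],[3.7,-13.5,-1],[2,-18,-1],[0.2,-22.5,-1]]' --dr '[[0,0,0],[0,0,0],[0,0,0],[0,0,0],[0,0,0]]' --jaw '[0,0,0,0,0]'

```text
clock: 9.35
ee_pos: [0.5728, -0.196, 0.4131]
ee_rot: [180.0, 0.1, 150.6]
ft_force: [1.7, 0.5, 0.6]
finger_gap: 0.0872
finger_force: 0.0
```

Call:
drive_tool --slide '[[-3,-3,0],[-6,-6.5,0],[-8.5,-10.6,0],[-8.5,-10.6,0],[-8.5,-10.6,0]]' --dr '[[0,0,0],[0,0,0],[0,0,0],[0,0,0],[0,0,0]]' --jaw '[0,0,0,0,0]'

```text
clock: 9.85
ee_pos: [0.5951, -0.3304, 0.4119]
ee_rot: [180.0, -0.1, 150.4]
ft_force: [-0.9, 0.2, 0.4]
finger_gap: 0.0872
finger_force: 0.0
```

Run:
```python
from h import *
s=state();im=eyes.read_camera('wrist');p,r=s['ee_pos'],s['ee_rot'];print(s['q'],p,r)
np.savez('w5.npz',im=im,p=p,r=r)
cv2.imwrite('pics/w5.png',im[:,:,::-1])
I=im.astype(int);m=(I[...,0]>90)&(I[...,1]<60)&(I[...,2]<60)
n,L,st,ce=cv2.connectedComponentsWithStats(m.astype(np.uint8))
for k in range(1,n):
    if st[k,4]>30:print(st[k],ce[k])
k=1+np.argmax(st[1:,4]);x,y,w,h,_=st[k]
g=I.sum(2)//3
for v in range(y-26,y+h+4,3):print(v,' '.join('%3d'%(g[v,u]) + ('r' if m[v,u] else ' ') for u in range(x-14,x+w+14,3)))
```

```text
[-3.56772732e+01  1.99733029e+01  7.77551109e+01  1.46647258e-02
  8.23279507e+01 -9.60347784e+01] [ 0.59508373 -0.33044261  0.4119037 ] [ 1.79979623e+02 -5.45246106e-02  1.50355550e+02]
[266 100  29  29  97] [274.84536082 119.11340206]
[182 156  20  20 178] [192.29775281 162.91573034]
130 112  111  111  112  113  113  115  115  115  114  114  112  112  112  112  114 
133 112  112  114  115  114  115  116  115  113  112  111  112  113  115  115  116 
136 113  115  116  116  117  116  113  112  111  111  112  112  114  116  116  116 
139 114  116  117  117  115  113  111  110  110  112  113  114  115  116  115  115 
142 124  143  120  114  122  110  110  111  112  114  115  115  116  115  115  113 
145 192  190  186  174  186  179  158  186  166  168  156  140  118  114  113  112 
148 190  187  185  186  189  192  196  197  198  196  194  191  119  113  112  112 
151 188  188  189  190  193  195  195  191  172  153  157  177  113  111  111  111 
154 189  191  193  194  195  195  174  148  133  138  150  133   81   67   83  111 
157 190  192  194  196  196  170   97   61r  49r  49r  77  148   80   59   67  109 
160 191  190  192  155  104   87r  72r  50r  49r  49r  47r 100   92   74  108  111 
163 189  190  157   78   75   76   84   87r  47r  47r  45r  63r  96  103  113  113 
166 188  187  105   74   76   78   76   94   47r  44r  42   83   90  109  113  112 
169 186  185  101   74   75   76   77   73   51r  39   73  150   95  114  111  112 
172 188  187  147   76   77   79   78   83r  42  100  146  126  111  112  113  114 
175 185  182  182  130   75   76   69r  77  116  163  164  164  112  114  114  112 
178 180  182  186  187  179  164  164  152  187  189  188  175  114  112  110  110
```

Run:
```python
from h import *
w=np.load('w5.npz');im=w['im'];p,r=w['p'],w['r']
c=im[84:144,246:312,::-1];cv2.imwrite('pics/w5c.png',cv2.resize(c,(660,600),interpolation=cv2.INTER_CUBIC))
I=im.astype(int);g=I.max(2)
for v in range(94,136,3):print(v,' '.join('%3d'%g[v,u]+('r' if I[v,u,0]>2*I[v,u,1] else ' ') for u in range(258,306,3)))
```

```text
94 235  235  235  235  235  235  235  236  237  237  237  236  236  236  236  236 
97 235  235  235  235  235  233  215  196  203  213  233  235  235  236  236  237 
100 235  235  235  233  195  182r 138r 103  110  138  191r 224  237  237  237  237 
103 235  235  234  200  167r  94   94   95   97   97  100  180r 226  238  237  237 
106 235  235  219  185  109   92   92   92   92   94   96  106  194  235  235  235 
109 235  235  209  154r  86   89   91   92   95   97   98   99  173r 227  237  236 
112 237  197  159  145r  89   92   94   95   95   95   94   95  159r 208  235  235 
115 230  165  125  157r  89   90   90   91   91   93   94   95  160r 207  235  235 
118 138  137  124  123r  84   90   91   92   93   92   93   91  171r 221  235  235 
121 137  134  122  120   90   88   88   88   88   89   89  128  195  224  237  237 
124 137  137  126  125  114r 103   82   87   88   86  124  175r 214  236  236  235 
127 138  138  137  122  126  133r 158r 146r 161r 179r 190  222  229  235  235  235 
130 140  141  142  141  123  122  123  122  195  224  222  230  236  237  237  237 
133 141  141  139  138  139  133  137  200  196  223  237  237  236  235  235  235
```

View pics/w5c.png

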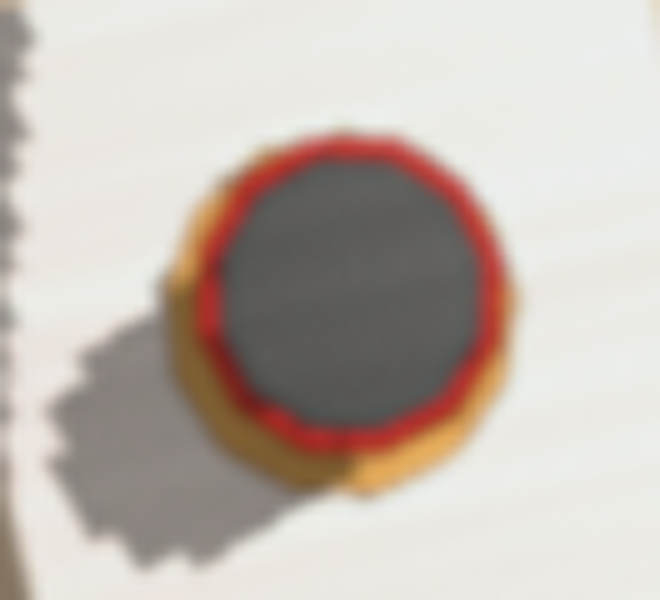

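The close view shows the large red probe from above, with its cap centre at wrist pixel (281.0,113.1). It stands upright in the holder plate.

Run:
```python
from h import *
w=np.load('w5.npz');X=won((281,113.1),.167,w['p'],w['r']);print(X)
need(X[0],X[1],.137,150.35)
```

```text
[ 0.53536698 -0.2924458 ]
slide [ 7.02123005  0.2290441  11.17337391] dr [ 0.02881028 -0.04796327  0.08486166] t 9.9
```

Call:
drive_tool --slide '[[3.5,0.1,0],[7,0.2,0.5],[7,0.2,0.5],[7,0.2,4],[7,0.2,7]]' --dr '[[0,0,0],[0,0,0],[0,0,0],[0,0,0],[0,0,0]]' --jaw '[0,0,0,0,0]'

```text
clock: 10.4
ee_pos: [0.5363, -0.2915, 0.3437]
ee_rot: [-180.0, 0.2, 150.6]
ft_force: [0.4, 0.7, -0.7]
finger_gap: 0.0869
finger_force: 0.0
```

Run:
```python
from h import *
need(.5353,-.2932,.137,150.35)
```

```text
slide [ 0.0211003  -0.19605372  4.31541778] dr [-0.01190421  0.2350777   0.2185437 ] t 10.4
```

Call:
drive_tool --slide '[[0,-0.1,2],[0,-0.1,4],[0,-0.1,4.2],[0,-0.1,4.2],[0,-0.1,4.2]]' --dr '[[0,0,0],[0,0,0],[0,0,0],[0,0,0],[0,0,0]]' --jaw '[0,0,0.6,0.6,0.6]' --newtons 10

```text
clock: 10.9
ee_pos: [0.5359, -0.2936, 0.3024]
ee_rot: [-180.0, 0.1, 150.5]
ft_force: [0.6, 0.2, 1.0]
finger_gap: 0.0706
finger_force: 0.0
```

Call:
drive_tool --slide '[[0,0,0],[0,0,0],[0,0,0],[0,0,0],[0,0,0]]' --dr '[[0,0,0],[0,0,0],[0,0,0],[0,0,0],[0,0,0]]' --jaw '[0.95,0.95,0.95,0.95,0.95]'

```text
clock: 11.4
ee_pos: [0.5351, -0.2938, 0.3007]
ee_rot: [180.0, 0.0, 150.4]
ft_force: [0.3, 1.0, 0.8]
finger_gap: 0.0309
finger_force: 0.0
```

Call:
drive_tool --slide '[[0,0,0],[0,0,0],[0,0,0],[0,0,0],[0,0,0]]' --dr '[[0,0,0],[0,0,0],[0,0,0],[0,0,0],[0,0,0]]' --jaw '[0.95,0.95,0.95,0.95,0.95]' --newtons 25

```text
clock: 11.9
ee_pos: [0.5351, -0.2937, 0.3006]
ee_rot: [180.0, -0.0, 150.4]
ft_force: [0.3, 0.1, -0.8]
finger_gap: 0.0197
finger_force: 25.0
```

Call:
drive_tool --slide '[[0,0,-1],[0,0,-3],[0,0,-5.5],[0,0,-8],[0,0,-10.5]]' --dr '[[0,0,0],[0,0,0],[0,0,0],[0,0,0],[0,0,0]]' --jaw '[0.95,0.95,0.95,0.95,0.95]'

```text
clock: 12.4
ee_pos: [0.535, -0.2937, 0.4071]
ee_rot: [-180.0, 0.0, 150.4]
ft_force: [0.1, 0.8, -1.2]
finger_gap: 0.0196
finger_force: 25.0
```

Call:
drive_tool --slide '[[0,0,-2],[0,0,-3],[0,0,-3],[0,0,-3],[0,0,-3]]' --dr '[[0,0,0],[0,0,0],[0,0,0],[0,0,0],[0,0,0]]' --jaw '[0.95,0.95,0.95,0.95,0.95]'

```text
clock: 12.9
ee_pos: [0.5348, -0.2935, 0.4338]
ee_rot: [180.0, -0.2, 150.4]
ft_force: [0.0, -0.3, -2.1]
finger_gap: 0.0193
finger_force: 25.0
```

Run:
```python
from h import *
need(.6185,.041,.436-.164,150.4);s=state();print(s['ee_pos'],s['q'],s['ft_force'],s['finger_gap'])
S=eyes.read_camera("scene");D=eyes.read_camera("side");np.savez('lift.npz',S=S,D=D,p=s['ee_pos'],r=s['ee_rot'])
# expected tip/rod pixels
p=s['ee_pos']
for n,im in(("scene",S),("side",D)):
    for h in(.004,.03,.06):
        X=np.array([p[0],p[1],p[2]-.2856+h]);u=proj(n,X)[0];v=int(round(u[1]));a=int(u[0])
        print(n,h,u.round(1),im[v,a-14:a+15].sum(1)//3)
```

```text
slide [ 9.24201901 33.22342225 -0.13029821] dr [ 0.0171378  -0.16190445  0.01398561] t 12.9
[ 0.53483273 -0.29354415  0.43383638] [-3.61620272e+01  9.66317995e+00  8.77429495e+01 -1.50862200e-03
  8.27566726e+01 -9.65758205e+01] [ 0.02595001 -0.33911328 -2.11180401] 0.01932290881287519
scene 0.004 [326.  149.4] [142 142 140 141 142 142 140 142 141 140 141 140 119  97 100  97 121 141
 141 142 141 142 141 140 141 141 141 141 141]
scene 0.03 [326.8 138.8] [141 142 141 141 141 142 140 141 141 141 141 141 139 111  78  82  82 116
 140 140 141 140 141 142 142 141 140 140 140]
scene 0.06 [327.7 126.2] [141 142 141 142 141 142 140 141 143 142 142 141 142 120  97 105 100 121
 142 141 140 143 142 143 143 142 140 140 141]
side 0.004 [353.7 272.7] [239 240 239 237 237 237 234 236 238 239 199 152  91  97 103 107 103 101
 150 155 156 201 217 217 138 141 142 128  89]
side 0.03 [356.1 267.2] [223 223 222 219 216 217 217 217 202 186 168 113  90  99 104 107 108  99
  82  84  92 134 177 106 104 122 160  61  70]
side 0.06 [359.1 260.4] [224 223 221 218 217 217 218 218 218 219 218 129  83  89 108  90  23  29
  87 106 129 174 121 106 113 153 192 189 108]
```

Call:
drive_tool --slide '[[0.5,2,0],[1.4,5,0],[2.5,9,0],[3.7,13.3,0],[4.9,17.6,0]]' --dr '[[0,0,0],[0,0,0],[0,0,0],[0,0,0],[0,0,0]]' --jaw '[0.95,0.95,0.95,0.95,0.95]'

```text
clock: 13.5
ee_pos: [0.5794, -0.1151, 0.4348]
ee_rot: [-180.0, -0.1, 150.4]
ft_force: [0.2, -0.8, -1.2]
finger_gap: 0.0195
finger_force: 25.0
```

Call:
drive_tool --slide '[[1.2,4.4,0],[2.4,8.7,0],[3.4,12.3,0],[4.1,14.7,0],[4.35,15.6,0]]' --dr '[[0,0,0],[0,0,0],[0,0,0],[0,0,0],[0,0,0]]' --jaw '[0.95,0.95,0.95,0.95,0.95]'

```text
clock: 14.0
ee_pos: [0.6187, 0.0433, 0.4346]
ee_rot: [-180.0, -0.1, 150.6]
ft_force: [-0.0, -0.5, -1.1]
finger_gap: 0.0193
finger_force: 25.0
```

Call:
drive_tool --slide '[[0,0,0],[0,0,0],[0,0,0]]' --dr '[[0,0,0],[0,0,0],[0,0,0]]' --jaw '[0.95,0.95,0.95]'

```text
clock: 14.3
ee_pos: [0.6185, 0.0392, 0.4354]
ee_rot: [-180.0, -0.0, 150.3]
ft_force: [-0.4, -0.3, -1.5]
finger_gap: 0.0196
finger_force: 25.0
```

```bash
cat > hov.py <<'E'
from h import *
s=state();p=s['ee_pos'];print(p,s['ee_rot'],s['finger_gap'],s['ft_force'])
S=eyes.read_camera("scene");D=eyes.read_camera("side");np.savez('hov.npz',S=S,D=D,p=p)
tip=p-[0,0,.2856]
for n,im in(("scene",S),("side",D)):
    # hole: dark/non-blue region inside blue
    I=im.astype(int);print(n,"tip pred",proj(n,tip)[0].round(1),"hole proj",proj(n,[.6185,.041,.09])[0].round(1))
    for dz in (.005,.03,.06):
        u=proj(n,tip+[0,0,dz])[0];v=int(round(u[1]));a=int(round(u[0]));print(dz,u.round(1),(I[v,a-10:a+11].sum(1)//3))
    m=(I[...,2]>I[...,0]+35)&(I[...,2]>60)
    u=proj(n,[.6185,.041,.09])[0].astype(int)
    for v in range(u[1]-9,u[1]+11,1):print(v,''.join('#' if m[v,x] else '.' for x in range(u[0]-16,u[0]+17)),u[0]-16)
E
python3 hov.py
```

```text
[0.61847842 0.03923481 0.4354438 ] [-1.79963880e+02 -9.09812950e-03  1.50320719e+02] 0.019554660792613667 [-0.38674225 -0.32822666 -1.51797   ]
scene tip pred [203.1 204.9] hole proj [205.3 232.6]
0.005 [202.9 202.5] [204 197 189 171 149 146 109  81 104 107 103  95  94  77  50  45  48  50
  48  49  49]
0.03 [201.6 190.4] [ 48  49  47  48  49  49  48  82 108 111 103  93  89  73  50  49  50  49
  49  49  50]
0.06 [200.1 175.2] [ 49  48  49  49  48  49  50  85 109 108 108 102  90  65  51  50  50  50
  49  51  50]
223 ################................. 189
224 #################................ 189
225 ###################.............. 189
226 #####################............ 189
227 ########################......... 189
228 ##########################....... 189
229 #############################.... 189
230 ###############################.. 189
231 ###############################.. 189
232 ###############################.. 189
233 ###############################.. 189
234 #############........##########.. 189
235 #############........##########.. 189
236 ##############################... 
[... 766 characters left out ...]
.....################### 258
153 .............#################### 258
154 ...........###################### 258
155 .........######################## 258
156 .......########################## 258
157 ......########################### 258
158 ......##########..############### 258
159 ......########.......############ 258
160 .......#####..........########### 258
161 .......#####..........########### 258
162 ........#####.........########### 258
163 .........#####.......##########.. 258
164 ..........###################.... 258
165 ...........#################..... 258
166 .............#############....... 258
167 ..............##########......... 258
168 ..............########........... 258
```

Call:
drive_tool --slide '[[0,0.1,0.5],[0,0.1,1.5],[0,0.1,2.5],[0,0.1,2.5],[0,0.1,2.5]]' --dr '[[0,0,0],[0,0,0],[0,0,0],[0,0,0],[0,0,0]]' --jaw '[0.95,0.95,0.95,0.95,0.95]'

```text
clock: 14.9
ee_pos: [0.6189, 0.0415, 0.4097]
ee_rot: [-180.0, -0.1, 150.4]
ft_force: [0.2, 0.2, -1.5]
finger_gap: 0.0194
finger_force: 25.0
```

Run:
```python
from h import *
need(.6184,.0408,.3356-.164,150.4)
for i in range(5):
    s=state();print(s['ee_pos'],s['ee_rot']);im=eyes.read_camera('side')
D=im.astype(int);tip=s['ee_pos']-[0,0,.2856]
S=eyes.read_camera('scene').astype(int)
print(proj('side',tip),proj('scene',tip))
for v in range(150,168):print(v,' '.join('%3d/%3d'%(D[v,x,0],D[v,x,2]) for x in range(266,284)))
for v in range(222,242):print(v,' '.join('%3d/%3d'%(S[v,x,0],S[v,x,2]) for x in range(196,216)))
```

```text
slide [ 1.25852000e-05 -8.05832337e-02  7.46271731e+00] dr [-0.04242885 -0.0824768   0.01249888] t 14.9
[0.61891869 0.04149569 0.40972648] [-1.79957580e+02 -8.24814161e-02  1.50412468e+02]
[0.61909485 0.04155032 0.41040118] [-1.79987357e+02 -2.30841443e-02  1.50419155e+02]
[0.61918553 0.04155832 0.410846  ] [1.79992829e+02 1.84546870e-02 1.50421440e+02]
[0.61923842 0.04153517 0.41111754] [1.79978583e+02 4.16883633e-02 1.50417955e+02]
[0.61924262 0.04154765 0.41118974] [1.79976234e+02 4.67499338e-02 1.50416638e+02]
[[274.0649419  148.79964032]] [[203.15295033 216.69176759]]
150 116/110 149/141 134/126 166/156 151/142 151/142 145/136 124/116 104/ 97  76/ 86  60/ 84  82/102  41/ 89  41/ 89  41/ 89  40/ 90  40/ 90  41/ 90
151  93/ 89 146/138 170/157 182/168 170/159 151/142 150/142 117/137  73/ 93  50/ 87  45/ 87  41/ 88  40/ 89  41/ 89  40/ 89  41/ 89  40/ 89  40/ 90
152 109/105 131/123 195/180 186/172 181/169 127/146 103/143  80/142  56/127  41/ 88  40/ 88  40/ 88  41/ 89  41/ 89  40/ 88  40/ 88  40/ 89  41/ 90
153  97/ 94 118/113 138/128 147/162 132/157  84/145  62/144  62/142  62/142 
[... 4723 characters left out ...]
/109  24/ 78  23/ 68  19/ 66  21/ 67  20/ 68
238  34/110  37/119  40/130  43/140  43/142  44/142  44/142  45/143  45/142  46/144  44/143  42/135  37/118  31/100  24/ 80  23/ 71  23/ 69  22/ 68  21/ 68  33/ 71
239  32/ 99  33/101  35/108  37/119  40/131  41/138  44/143  46/143  46/143  45/143  44/136  34/109  26/ 82  23/ 73  22/ 72  21/ 70  22/ 68  21/ 68  34/ 71  65/ 81
240  31/ 99  30/ 97  31/ 98  32/100  34/109  37/117  40/128  44/137  44/139  36/120  32/102  25/ 81  23/ 73  22/ 73  21/ 71  21/ 71  35/ 73  65/ 81  79/ 85  85/ 84
241  30/ 97  31/ 98  30/ 97  30/ 97  31/ 98  30/ 98  32/104  33/113  34/110  28/ 86  23/ 72  24/ 73  22/ 73  24/ 73  22/ 72  36/ 75  66/ 81  99/ 97 100/ 92  89/ 83
```

Call:
drive_tool --slide '[[0.03,-0.1,0.4],[0.03,-0.1,1],[0.03,-0.1,1.8],[0.03,-0.1,2.6],[0.03,-0.1,3.2]]' --dr '[[0,0,0],[0,0,0],[0,0,0],[0,0,0],[0,0,0]]' --jaw '[0.95,0.95,0.95,0.95,0.95]'

```text
clock: 15.7
ee_pos: [0.6181, 0.0408, 0.3772]
ee_rot: [-180.0, -0.1, 150.4]
ft_force: [0.6, -0.1, -1.9]
finger_gap: 0.0193
finger_force: 25.0
```

Call:
drive_tool --slide '[[0,0,0.6],[0,0,1.3],[0,0,2],[0,0,2.5],[0,0,2.8]]' --dr '[[0,0,0],[0,0,0],[0,0,0],[0,0,0],[0,0,0]]' --jaw '[0.95,0.95,0.95,0.95,0.95]'

```text
clock: 16.2
ee_pos: [0.6182, 0.0408, 0.3499]
ee_rot: [-180.0, -0.0, 150.4]
ft_force: [1.1, 0.8, -1.7]
finger_gap: 0.0193
finger_force: 25.0
```

Call:
drive_tool --slide '[[0,0,0],[0,0,0],[0,0,0],[0,0,0],[0,0,0]]' --dr '[[0,0,0],[0,0,0],[0,0,0],[0,0,0],[0,0,0]]' --jaw '[0.95,0.95,0.95,0.95,0.95]'

```text
clock: 16.7
ee_pos: [0.6184, 0.0408, 0.3509]
ee_rot: [180.0, 0.0, 150.4]
ft_force: [-0.4, 0.6, -0.8]
finger_gap: 0.0193
finger_force: 25.0
```

Run:
```python
from h import *
s=state();print(s['ee_pos'],s['ee_rot'],s['ft_force'],s['finger_gap']);need(.6184,.0408,.3356-.164,150.4)
D=eyes.read_camera('side').astype(int);S=eyes.read_camera('scene').astype(int)
X=np.r_[s['ee_pos'][:2],.09];print(proj('side',X),proj('scene',X))
for v in range(148,166):print(v,' '.join('%3d/%3d'%(D[v,x,0],D[v,x,2]) for x in range(267,283)))
for v in range(224,240):print(v,' '.join('%3d/%3d'%(S[v,x,0],S[v,x,2]) for x in range(197,215)))
```

```text
[0.6183937  0.04076082 0.35091854] [1.79989580e+02 2.27986963e-02 1.50414219e+02] [-0.3645978   0.58732036 -0.81053732] 0.01934493518992635
slide [0.00201553 0.0034304  1.58185348] dr [0.0104225  0.0227974  0.01422102] t 16.7
[[274.10253298 158.94217565]] [[205.44565782 232.55620469]]
148  86/ 81  73/ 70  73/ 70  74/ 71 101/ 96  96/ 90  78/ 73  83/ 77  82/ 77 111/ 93 190/145 142/127 109/105  84/103  41/ 90  40/ 89
149 135/127 134/127 134/127 135/128 143/134 113/106  91/ 85  96/ 89  94/ 87  94/ 90 163/139  83/103  42/ 90  40/ 90  41/ 90  41/ 90
150 151/142 135/127 168/157 153/143 152/143 112/105  92/ 86  95/ 89  93/ 87  75/ 83  82/102  40/ 89  41/ 89  42/ 90  41/ 90  41/ 90
151 148/139 171/158 183/169 172/160 152/143 112/106  92/ 86  96/ 89  94/ 88  74/ 82  41/ 89  41/ 90  41/ 90  56/130  56/130  56/131
152 133/124 197/182 188/173 183/170 122/129  82/ 90  92/ 86  95/ 89  93/ 87  82/ 82  41/ 89  41/ 90  57/131  62/144  63/146  63/147
153 119/114 139/130 149/164 133/158  70/102  57/ 78  92/ 86  96/ 89  94/ 87  85/ 81  41/ 90  41/ 91  63/145  63/145  63/145  63/146
154  97/ 95  83/111  8
[... 3229 characters left out ...]
/ 70  68/ 82  90/ 87  93/ 86  89/ 83  89/ 83  84/ 78  79/ 78  83/ 96  70/117  45/114  29/ 93  26/ 84  25/ 78
236  25/ 71  22/ 71  29/ 96  35/116  42/117  62/115  76/101  74/ 86  73/102  81/117  74/118  57/118  51/124  46/128  33/111  27/ 87  24/ 73  22/ 68
237  33/112  36/116  41/133  42/142  44/143  46/140  45/127  41/118  48/130  53/140  49/141  44/144  42/136  34/109  24/ 79  20/ 67  24/ 69  22/ 68
238  37/120  40/132  42/140  42/142  42/141  45/144  44/143  45/144  46/144  47/145  42/135  36/118  31/101  26/ 84  19/ 69  19/ 68  21/ 67  21/ 68
239  32/101  33/109  37/121  39/131  42/140  45/143  46/143  46/144  45/144  43/135  32/108  26/ 82  24/ 74  21/ 71  22/ 70  22/ 70  23/ 69  33/ 69
```

Call:
drive_tool --slide '[[0,0,0.4],[0,0,0.8],[0,0,1.2],[0,0,1.5],[0,0,1.58]]' --dr '[[0,0,0],[0,0,0],[0,0,0],[0,0,0],[0,0,0]]' --jaw '[0.95,0.95,0.95,0.95,0.95]'

```text
clock: 17.3
ee_pos: [0.6181, 0.0408, 0.334]
ee_rot: [-180.0, -0.1, 150.4]
ft_force: [-0.1, -0.0, -1.6]
finger_gap: 0.0193
finger_force: 25.0
```

Call:
drive_tool --slide '[[0,0,0],[0,0,0],[0,0,0],[0,0,0],[0,0,0]]' --dr '[[0,0,0],[0,0,0],[0,0,0],[0,0,0],[0,0,0]]' --jaw '[0.95,0.95,0.95,0.95,0.95]'

```text
clock: 17.8
ee_pos: [0.6184, 0.0408, 0.335]
ee_rot: [180.0, 0.0, 150.4]
ft_force: [-0.7, 0.4, -1.4]
finger_gap: 0.0198
finger_force: 25.0
```

Call:
drive_tool --slide '[[0,0,0],[0,0,0],[0,0,0],[0,0,0],[0,0,0]]' --dr '[[0,0,0],[0,0,0],[0,0,0],[0,0,0],[0,0,0]]' --jaw '[0.95,0.95,0.95,0.95,0.95]'

```text
clock: 18.3
ee_pos: [0.6183, 0.0408, 0.3348]
ee_rot: [-180.0, -0.0, 150.4]
ft_force: [0.2, -0.6, -1.1]
finger_gap: 0.0193
finger_force: 25.0
```

```bash
python3 -c "
from bench import ticket
print(ticket.finish_job())"
```

```text
the job is handed in; nothing more can be done
None
```

I turned the handwheel until the red and white lines were level. The red-handled probe is now held still and upright in the guide hole, centred to within about 2 mm, with its tip about 21 mm down the bore and no sign of contact; the job is handed in (verdict not shown).

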